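# Fetch the yellow sewing template from under the flap

### The job

Clear the red thread spool off the green flap of the template box by laying it on top of the two cream spools in the wooden tray, saddled in the gap between them and parallel to them. Then lift the flap by its steel bar, swing it well past upright so that it stays open, and draw the yellow-gripped template up out of its slot, leaving the blue one in place and the things around undisturbed. Finish while still holding the yellow template upright in the gripper, centred over the black tag reader pad with its green outline, its lower edge about 4 cm above the pad and not touching it: do not put it down or let go.

Things in the scene. Friction and masses are not known exactly. Their poses are not given: they have to be found in the camera images.
- red_spool_center (a point): red thread spool with white ends, lying on the closed flap between two low black ridges (4 mm high, 40 mm long, under the middle of the spool); 60 mm long, 44 mm diameter, about 80 g, rolls easily; point: its centre. Its y axis runs along the spool. It can be gripped by its two end faces (60 mm) from above, with the finger ends up to 22 mm below its centre before they meet the flap.
- cream_spool_a_center (a point): cream thread spool in the tray; 60 mm long, 44 mm diameter, about 80 g, rolls easily; point: its centre. Its y axis runs along the spool.
- cream_spool_b_center (a point): the second cream thread spool, side by side with the first in the tray; 60 mm long, 44 mm diameter, about 80 g, rolls easily; point: its centre. Its y axis runs along the spool.
- tray_floor (a point): fixed dark wooden tray; point: centre of its floor, 4 mm above the work surface. Its y axis runs along the two cream spools, which lie about 23 mm either side of the point in x between side walls 92 mm apart that rise 20 mm above the floor; lips at the y ends rise 6 mm, the tray is 104 mm (x) by 72 mm (y). A spool of the same size saddled on the two has its centre about 59 mm above this point.
- box: fixed white template box, 120 mm (x) by 200 mm (y) by 100 mm high, walls 6 mm, with a green hinged flap on top; origin: centre of its underside. Inside, two slots 40 mm deep run along its x, 35 mm either side of the middle in y, in black rails whose top is 46 mm above the work surface.
- flap_hinge (a point): middle of the flap's hinge axis, at the box's upper edge farthest from the robot, 103 mm above the work surface. Its axes are the box's and do not turn with the flap: y along the hinge, x from the pull bar towards the hinge when the flap is closed.
- flap_bar (a point): middle of the round steel pull bar of the flap, 10 mm diameter, along the hinge direction, 90 mm long, 167 mm from the hinge axis and 43 mm out from the flap's front edge (80 mm clear between its two side bars). It can be pinched across from above, and turns in the fingers while the flap swings. Axes turn with the flap.
- flap (a joint): angle of the flap: 0 closed (lying level on the box), 1.57 upright, 1.8 rad its stop, leaning away from the robot. Stiff hinge: the flap, 6 mm thick and 220 g, stays where it is left (about 3 N at the bar to move it). Open means more than 1.4 rad.
- yellow_grip (a point): the wanted template, with a yellow grip tab, hidden under the flap: an aluminium sewing template standing on edge in a slot: plate 80 mm (its x) by 5 mm (its y) by 52 mm tall, with a grip tab on its top edge, 44 mm (x) by 10 mm (y, the way to pinch it) by 36 mm tall; 88 mm tall overall, about 120 g. Point: centre of the grip tab, 75 mm above the work surface at the start. Either slot may hold it.
- yellow_foot (a point): middle of the lower edge of the yellow template, 69 mm below the centre of its tab; z axis points up the template. It has to be lifted 40 mm to leave the slot and 95 mm to clear the box walls.
- blue_grip (a point): the other template, with a blue grip tab, in the other slot; to be left where it is: same make and size. Point: centre of its grip tab.
- reader_top (a point): fixed black tag reader pad with a green square outline, 120 by 120 mm, 12 mm high; point: centre of its upper face.
- oil: amber oil bottle with red cap, 48 mm diameter, 130 mm tall, bystander; origin at its underside.
- cone: green thread cone, 68 mm diameter at the foot, 130 mm tall, bystander; origin at its underside.
- driver: screwdriver, 160 mm long, lying on the table, bystander; origin at its underside.
- tin: small blue jar with steel lid, 60 mm diameter, 50 mm tall, bystander; origin at its underside.

How it is judged:
By the outcome, as a careful person would: the job done as asked, in the order asked, and still so for the second after the job is handed in, while the arm keeps its last pose, push and grip.
It also fails if it takes over 72 s, if anything falls off the work surface, if the arm or the gripper's body presses on something with over 40 N, if the wrist force passes 120 N, or if a joint passes its speed limit or range.

### The arm

A 7-joint arm with a two-finger parallel gripper is mounted at the origin on the work surface. World frame = base frame: x ahead of the robot, y to its left, z up, the work surface at z = 0. Lengths are in m, angles in rad, forces in N, time in s.
With the tool pointing down it reaches from about 0.4 to 0.9 m from the base axis. Payload 5.5 kg.
Tool frame: the origin (TCP) lies midway between the tips of the shut fingers; the grasp point (between the pads) lies 19 mm behind it; z points along the fingers, y is the line along which they close (so a half turn about z gives the same grasp; the last joint's range is limited). The gripper opens to 85 mm and grips with 20 to 120 N. Pads are 22 mm wide; open, the fingers measure 114 mm over their backs; the gripper's body (76 mm by 85 mm) begins 54 mm behind the grasp point. The pads swing forward as they close: fully open they stand 13 mm farther back than shut.
Start: joints at [-1.007, 0.501, -0.427, 1.55, 0.221, 1.138, -0.21], TCP at [0.193, 0.621, 0.231] pointing down, gripper open.
Joint ranges: [-2.88, 2.88], [-0.31, 2.03], [-1.54, 1.56], [0.2, 2.42], [-1.41, 4.55], [0.19, 2.02], [-2.57, 2.57]. Speed limits (rad/s): [2.57, 2.57, 3.14, 3.14, 3.14, 3.14, 3.14].

### API

Orientations are given as a unit quaternion [w, x, y, z].
In Python, from rig import arm gives the robot as it stands.
- The arm moves only by the shell command python3 -m creep 'ROWS' [FORCE]. ROWS is JSON, a list that holds one entry, the list of rows, each a list of 5 numbers: the closure, from 0 (fully open) to 1 (shut), then the shift along the tool's x, y, z in mm, then the turn about the tool's z in rad. In form: [[[grip, dx, dy, dz, roll], ...]]. A call has 1 to 5 rows; each row is the pose to reach, as a shift and turn from the pose commanded when the call began, along the tool's axes at that moment; what a row does not reach only later rows make up. A row lasts 1/8 s, in which the tool goes at most 62.5 mm and 10.7 degrees, less where a joint would pass 70% of its speed; a pose out of reach is approached as far as the arm can. A call with a gripper value outside its range is refused whole. The fingers move at their own pace and stop on an object; FORCE is the grip in N (left out, the last holds). Time passes only in rows, so rows that repeat a pose let the fingers close. It gives the time, the measured TCP pose, the force, the opening and the grip force at its end, in the units of the state.
- arm.get_obs(): the state, without advancing time (a new reading comes with each control period).
- arm.read_camera(name): name is "scene" or "top"; returns a dict with "frame" (480x640x3 uint8, red, green, blue), "range_z" (480x640 float32, m along the optical axis (not along the pixel's ray), 0 where there is no reading), "camera_matrix" (3x3 intrinsics, pixels), "k1" (the pictures are not rectified: a ray, as slopes to the right and down, at radius r is drawn at 1 + k1 r^2 times it, then the intrinsics apply), "origin" and "orientation" of the camera in the world. Camera axes: x right, y down, z forward; pixel columns grow to the right and rows downward; lengths in m; the calibration is good to about 2 mm. A picture is of the moment at which its call begins.
- arm.finish_job(): hands the job in; it is judged then, once.
Trained networks look in a picture, given as the dict that the camera call returned (one of the last four; its "shot" number tells which), for a name from the list of things; names that differ only in an ending like _2 or _b are one class to them, and where a whole thing is asked for, a point or a joint stands for the part that bears it (a point fixed in the world has none). Each returns a list of dicts, best first, with "p" (0 to 1); they miss things now and then, are a little off and sometimes report something else, mostly with a low value. They report only what shows in the picture. A call takes as long as a camera call.
- arm.find_in(picture, label): "at" ([x, y, z] in m, in world coordinates, good to about 4 mm: the middle of the surface that is visible of it).
The state is a dict: "t": time; "q": joint angles; "qd": joint speeds; "joint_efforts": joint torques, N m; "ee_pos": TCP position; "tcp_rot": TCP orientation; "force": force on the tool from outside, world axes, zero at the start; "moment": the same for the moment, N m; "width": finger opening in m; "grip_force": force on a finger pad.
Only numpy, scipy, OpenCV 4.12 (cv2) and the standard library are available. Lean on these libraries where they do the work, as an engineer would, in place of code of your own. Each camera call takes 0.05 s, during which the arm holds its last target. There are 200 camera calls.

## Working session

There is one attempt and no reset: what is moved stays moved. The work goes in short steps, Python scripts to look and compute and a shell command to move; the robot and the scene stay as the last step left them, time stands still between calls to the robot, and variables do not carry over. Pictures are saved under pics/ and viewed, at most 10 in all, crops included, and the job is handed in when it is done.

```bash
ls; mkdir -p pics
cat > h.py <<'E'
import numpy as np, cv2
from rig import arm
from scipy.spatial.transform import Rotation as R
def rot(q): return R.from_quat([q[1],q[2],q[3],q[0]]).as_matrix()
def pts(p):
    """world xyz per pixel"""
    K=np.array(p["camera_matrix"]); h,w=p["range_z"].shape
    u,v=np.meshgrid(np.arange(w),np.arange(h))
    xd=(u-K[0,2])/K[0,0]; yd=(v-K[1,2])/K[1,1]
    x,y=xd.copy(),yd.copy()
    for _ in range(8):
        s=1+p["k1"]*(x*x+y*y); x,y=xd/s,yd/s
    P=np.stack([x,y,np.ones_like(x)],-1)*p["range_z"][...,None]
    return P@rot(p["orientation"]).T+np.array(p["origin"])
def save(p,n): cv2.imwrite(f"pics/{n}.png",cv2.cvtColor(p["frame"],cv2.COLOR_RGB2BGR))
def totool(d):
    return rot(arm.get_obs()["tcp_rot"]).T@np.array(d)*1000
E
python3 - <<'E'
from h import *
np.set_printoptions(precision=4,suppress=True)
o=arm.get_obs(); print(o); 
for c in ("scene","top"):
    p=arm.read_camera(c); save(p,c+"0"); print(c,p["origin"],p["orientation"],p["k1"],p["camera_matrix"])
    for l in "red_spool_center cream_spool_a_center tray_floor box flap_hinge flap_bar reader_top oil cone driver tin yellow_grip".split():
        try: print(l,[(np.round(d["at"],4).tolist(),round(d["p"],2)) for d in arm.find_in(p,l)[:3]])
        except Exception as e: print(l,e)
E
```

```text
pics
{'t': 0.0, 'q': array([-1.0068,  0.5018, -0.4268,  1.5515,  0.2208,  1.1383, -0.2103]), 'qd': array([-0.0004,  0.0011, -0.0008, -0.0002, -0.0001, -0.0005, -0.0001]), 'joint_efforts': array([ -0.0001, -56.9503,  -5.8161, -28.0936,   0.0106,   0.0121,
         0.    ]), 'ee_pos': array([0.1924, 0.6201, 0.2303]), 'tcp_rot': array([-0.0002,  0.1498,  0.9887, -0.0009]), 'force': array([-0.4146,  0.1879,  0.105 ]), 'moment': array([-0.0177, -0.0009, -0.0007]), 'grip_force': 0.0, 'width': 0.08526084563728983}
scene [1.1406 0.5464 0.803 ] [-0.1566  0.352   0.8401 -0.3819] 0.012893321358239077 [[496.5481   0.     332.5719]
 [  0.     496.5481 237.4209]
 [  0.       0.       1.    ]]
red_spool_center []
cream_spool_a_center [([0.4227, 0.343, 0.0407], 0.59)]
tray_floor [([0.4837, 0.3405, 0.013], 0.58), ([0.5567, 0.0573, 0.1023], 0.44)]
box [([0.5783, 0.0746, 0.1043], 0.9)]
flap_hinge [([0.5804, 0.0796, 0.1058], 0.75)]
flap_bar [([0.5603, 0.0587, 0.1018], 0.85)]
reader_top [([0.4341, -0.2799, 0.0078], 0.77)]
oil [([0.7152, 0.2165, 0.0784], 0.84), ([0.5564, 0.0563, 0.1021], 0.33)]
cone [([0.7018, -0.1942, 0.0521], 0.56)]
driver [([0.6494, 0.4037, 0.0214], 0.85)]
tin [([0.5994, -0.4468, 0.0365], 0.76)]
yellow_grip []
top [ 0.4482 -0.0073  1.3393] [-0.0278  0.7158 -0.6969  0.0341] -0.11336193664456087 [[480.5407   0.     318.2036]
 [  0.     480.5407 237.9801]
 [  0.       0.       1.    ]]
red_spool_center [([0.53, 0.0124, 0.1478], 0.73)]
cream_spool_a_center [([0.4135, 0.3273, 0.0417], 0.9)]
tray_floor [([0.4361, 0.3175, 0.0139], 0.64)]
box [([0.5389, 0.0423, 0.107], 0.82)]
flap_hinge [([0.5457, 0.045, 0.1076], 0.88)]
flap_bar [([0.5442, 0.0427, 0.1081], 0.71)]
reader_top [([0.4263, -0.2874, 0.0103], 0.94)]
oil [([0.6947, 0.2017, 0.0868], 0.68)]
cone []
driver []
tin [([0.5885, -0.4542, 0.0468], 0.89)]
yellow_grip []
```

View pics/scene0.png

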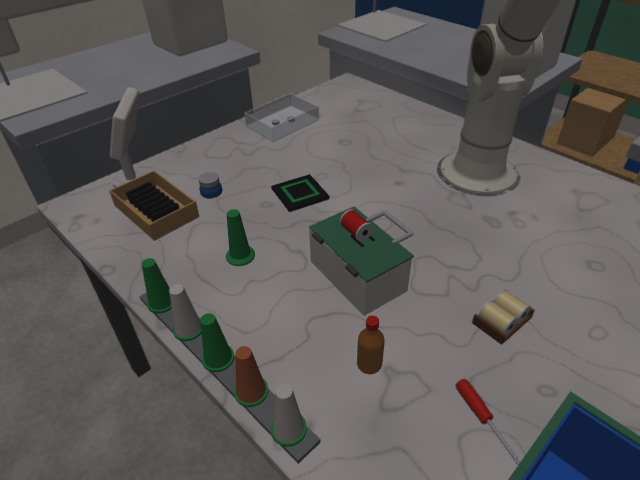

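View pics/top0.png

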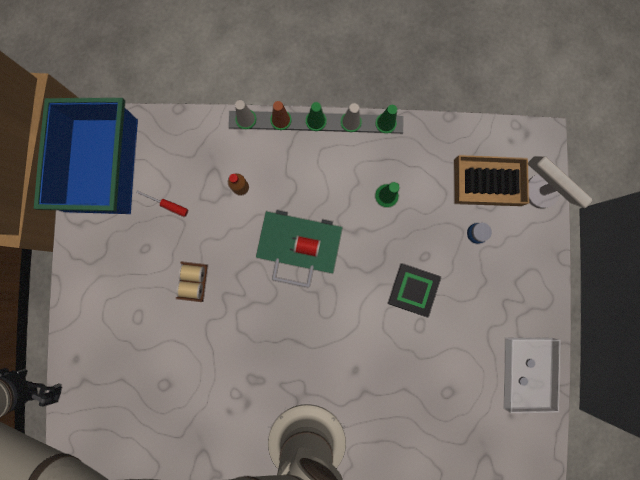

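The scene view shows the red spool at (355,224) on the green flap, bar at (390,225), cream spools at (503,312), reader pad at (300,192), oil bottle at (370,345). The top view shows the spool at (307,245), bar (292,283), tray (191,281), reader (414,290), cone (388,193), oil (237,184).

```bash
cat > m.py <<'E'
from h import *
np.set_printoptions(precision=4,suppress=True)
def rect(X,m,name):
    if m.sum()<10: print(name,"none");return
    P=X[m]; (c,s,a)=cv2.minAreaRect((P[:,:2]*1000).astype(np.float32))
    box=cv2.boxPoints((c,s,a)); e=[box[1]-box[0],box[2]-box[1]]; l=max(e,key=np.linalg.norm)
    yaw=np.degrees(np.arctan2(l[1],l[0]))%180
    print(name,"n",m.sum(),"c",np.round(c,1),"size",np.round(s,1),"long-yaw %.1f"%yaw,"mean",P.mean(0).round(4),"z",np.percentile(P[:,2],[2,50,98]).round(4))
def near(X,c,r): return (abs(X[...,0]-c[0])<r)&(abs(X[...,1]-c[1])<r)
E
python3 - <<'E'
from m import *
for c in ("top","scene"):
    p=arm.read_camera(c); X=pts(p); H,S,V=cv2.split(cv2.cvtColor(p["frame"],cv2.COLOR_RGB2HSV)); Z=X[...,2]
    ok=p["range_z"]>0
    print(c)
    n=near(X,(.54,.03),.13)&ok
    rect(X,n&(S>150)&((H<8)|(H>172))&(Z>.1),"red")
    rect(X,n&(Z>.118),"spool all")
    rect(X,n&(Z>.14),"spool crest")
    rect(X,n&(H>60)&(H<95)&(S>80)&(Z>.095)&(Z<.115),"flap")
    rect(X,n&(S<60)&(Z>.085)&(Z<.12)&(X[...,0]<.49),"bar")
    n=near(X,(.43,.33),.08)&ok
    rect(X,n&(Z>.006),"tray")
    rect(X,n&(Z>.038),"creams crest")
    rect(X,n&(Z>.026)&(V>120),"creams")
    n=near(X,(.43,-.285),.1)&ok
    rect(X,n&(Z>.007)&(Z<.03),"reader"); rect(X,n&(V<70)&(Z<.03),"readerV")
    rect(X,n&(H>50)&(H<75)&(S>120),"outline")
E
```

```text
top
red n 311 c [533.7  11.9] size [49.8 38.9] long-yaw 80.5 mean [0.5329 0.012  0.1456] z [0.133  0.1465 0.1529]
spool all n 405 c [534.6  10.8] size [60.3 42.3] long-yaw 79.6 mean [0.5339 0.011  0.1452] z [0.1319 0.1462 0.1534]
spool crest n 340 c [535.1  10.9] size [59.8 38.1] long-yaw 79.5 mean [0.5343 0.0106 0.147 ] z [0.1404 0.1471 0.1535]
flap n 3097 c [545.5  33.2] size [200.5 120.2] long-yaw 79.7 mean [0.5471 0.0358 0.1064] z [0.1014 0.1065 0.1115]
bar n 287 c [460.7  19.6] size [157.9  56.2] long-yaw 89.6 mean [0.4555 0.0423 0.1075] z [0.1016 0.1076 0.1131]
tray n 1055 c [430.1 331. ] size [149.4 156.1] long-yaw 174.4 mean [0.4348 0.3251 0.0352] z [0.0065 0.0406 0.0504]
creams crest n 606 c [435.4 329. ] size [63.1 85.7] long-yaw 173.7 mean [0.4355 0.3288 0.0447] z [0.0385 0.0448 0.0513]
creams n 592 c [440.9 329.3] size [61.3 92.6] long-yaw 173.7 mean [0.4361 0.3303 0.0444] z [0.0353 0.0448 0.0514]
reader n 1889 c [ 430.2 -292.2] size [175.5 194. ] long-yaw 179.2 mean [ 0.4288 -0.2868  0.0128] z [0.0076 0.0128 0.0182]
readerV n 1360 c [ 427.9 -286.8] size [119.3 117.7] lon
[... 772 characters left out ...]
2 c [443.2 341.9] size [118.7 161.6] long-yaw 103.2 mean [0.4519 0.3336 0.0343] z [0.007  0.0383 0.051 ]
creams crest n 935 c [439.1 328.5] size [62.4 84. ] long-yaw 175.1 mean [0.443  0.3294 0.0459] z [0.0384 0.0467 0.0516]
creams n 766 c [439.1 328. ] size [59.8 79. ] long-yaw 174.9 mean [0.4426 0.3281 0.0466] z [0.0395 0.0473 0.0517]
reader n 1264 c [ 422.5 -288.2] size [153.9 146.6] long-yaw 78.2 mean [ 0.4353 -0.2826  0.0145] z [0.008  0.0147 0.0184]
readerV n 1112 c [ 424.8 -293.8] size [141.  128.8] long-yaw 72.8 mean [ 0.4358 -0.2809  0.0142] z [0.0061 0.0146 0.0183]
outline n 268 c [ 429.4 -290.9] size [90.  83.1] long-yaw 74.4 mean [ 0.4309 -0.2877  0.0151] z [0.012  0.015  0.0187]
```

```bash
python3 -m creep '[[[0,-55,-51,0,0],[0,-100,-96,0,0],[0,-145,-138,0,0],[0,-182,-172,0,0],[0,-218,-206,0,0]]]' 40
python3 -m creep '[[[0,-45,-42,0,0],[0,-90,-84,0,0],[0,-132,-124,0,0],[0,-175,-165,0,0],[0,-218,-206,0,0]]]'
python3 -m creep '[[[0,-36,-34,0,-0.06],[0,-72,-68,0,-0.12],[0,-72,-68,0,-0.12],[0,-72,-68,0,-0.12]]]'
python3 - <<'E'
from m import *
o=arm.get_obs(); Rm=rot(o["tcp_rot"]); print(o["t"],o["ee_pos"],Rm, totool(np.array([.535,.011,.110])-o["ee_pos"]), np.degrees(np.arctan2(Rm[1,1],Rm[0,1])))
E
```

```text
t: 2.02
ee_pos: [0.3412, 0.357, 0.2316]
tcp_rot: [0.0, 0.151, 0.989, 0.0]
force: [0.6, -0.3, 0.1]
width: 0.0858
grip_force: 0.0
t: 2.65
ee_pos: [0.4878, 0.0966, 0.2318]
tcp_rot: [0.001, 0.15, 0.989, 0.0]
force: [0.6, -0.6, 0.9]
width: 0.0852
grip_force: 0.0
t: 3.15
ee_pos: [0.5352, 0.0125, 0.2311]
tcp_rot: [-0.0, 0.09, 0.996, 0.0]
force: [-0.9, 0.0, -0.2]
width: 0.0856
grip_force: 0.0
3.15 [0.5352 0.0125 0.2311] [[-0.9836  0.1802 -0.0006]
 [ 0.1802  0.9836  0.0007]
 [ 0.0007  0.0006 -1.    ]] [ -0.1509  -1.5803 121.1286] 79.62031666623609
```

```bash
python3 -m creep '[[[0,0,-1.5,50,0],[0,0,-1.5,95,0],[0,0,-1.5,110,0],[0,0,-1.5,120,0],[0,0,-1.5,120,0]]]' 30
python3 -m creep '[[[1,0,0,0,0],[1,0,0,0,0],[1,0,0,0,0],[1,0,0,0,0],[1,0,0,0,0]]]'
python3 -m creep '[[[1,0,0,-10,0],[1,0,0,-30,0],[1,0,0,-60,0],[1,0,0,-90,0],[1,0,0,-90,0]]]'
python3 - <<'E'
from m import *
p=arm.read_camera("scene"); save(p,"s1"); cv2.imwrite("pics/s1c.png",cv2.resize(cv2.imread("pics/s1.png")[130:330,240:560],None,fx=2,fy=2))
E
```

```text
t: 3.78
ee_pos: [0.5358, 0.011, 0.1119]
tcp_rot: [0.0, 0.09, 0.996, 0.0]
force: [-0.1, 0.3, 0.3]
width: 0.0853
grip_force: 0.0
t: 4.4
ee_pos: [0.5364, 0.0105, 0.1127]
tcp_rot: [0.001, 0.09, 0.996, 0.0]
force: [-1.6, -0.1, 6.1]
width: 0.06
grip_force: 34.1
t: 5.03
ee_pos: [0.5372, 0.0104, 0.2042]
tcp_rot: [0.003, 0.09, 0.996, 0.0]
force: [-0.1, -0.7, -2.5]
width: 0.0594
grip_force: 33.5
```

View pics/s1c.png

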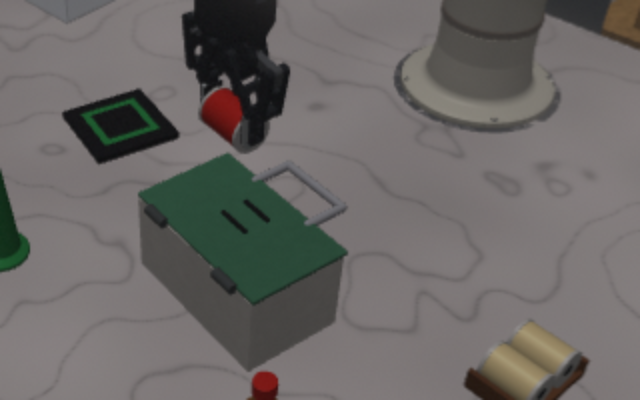

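The red spool is held (crop 235,118) and the flap is clear, with its two ridges at (245,215).

Run:
```python
from m import *
for c in ("top","scene","top","scene"):
    p=arm.read_camera(c); X=pts(p); Z=X[...,2]; H,S,V=cv2.split(cv2.cvtColor(p["frame"],cv2.COLOR_RGB2HSV))
    n=near(X,(.437,.329),.07)&(p["range_z"]>0); print(c)
    rect(X,n&(Z>.04)&(X[...,0]<.434),"a"); rect(X,n&(Z>.04)&(X[...,0]>.442),"b"); rect(X,n&(Z>.04),"both")
    rect(X,n&(V<110)&(Z<.04)&(Z>.01),"tray dark")
    if c=="scene":
        n=near(X,(.535,.01),.08)&(Z>.17); rect(X,n&(S>150)&((H<8)|(H>172)),"red")
o=arm.get_obs(); print(o["ee_pos"],totool(np.array([.437,.329,.25])-o["ee_pos"]))
```

```text
top
a n 268 c [412.6 332. ] size [63.9 36.4] long-yaw 85.9 mean [0.4124 0.3316 0.0453] z [0.0402 0.0454 0.0516]
b n 252 c [459.5 326.2] size [62.  33.5] long-yaw 87.1 mean [0.459  0.3268 0.0455] z [0.0403 0.0456 0.0517]
both n 524 c [435.1 329.7] size [64.  82.1] long-yaw 174.4 mean [0.4351 0.3292 0.0454] z [0.0403 0.0454 0.0517]
tray dark n 286 c [435.5 328.6] size [ 73.1 105.1] long-yaw 176.1 mean [0.4309 0.3176 0.0251] z [0.0106 0.0253 0.0383]
scene
a n 419 c [415.9 331. ] size [62.1 35.6] long-yaw 87.2 mean [0.4187 0.3312 0.0465] z [0.0404 0.0469 0.051 ]
b n 439 c [461.1 326.4] size [60.8 35. ] long-yaw 84.3 mean [0.464  0.3275 0.0466] z [0.0405 0.0474 0.0508]
both n 863 c [438.4 329. ] size [62.1 82.1] long-yaw 175.9 mean [0.4418 0.3294 0.0465] z [0.0404 0.0471 0.051 ]
tray dark n 745 c [435.5 329.4] size [ 72.2 112.3] long-yaw 173.6 mean [0.4616 0.3384 0.0234] z [0.0106 0.0246 0.0372]
red n 344 c [541.1  12. ] size [60.4 34.7] long-yaw 73.8 mean [0.5452 0.0059 0.2324] z [0.2151 0.2344 0.2416]
top
a n 263 c [413.2 331.2] size [62.7 36.7] long-yaw 85.6 mean [0.4133 0.3307 0.0457]
[... 279 characters left out ...]
ize [ 73.5 104.7] long-yaw 175.5 mean [0.4327 0.3169 0.0248] z [0.0111 0.025  0.0377]
scene
a n 419 c [416.6 330.2] size [62.4 34.1] long-yaw 86.0 mean [0.4191 0.3308 0.0468] z [0.0404 0.0473 0.0515]
b n 436 c [462.2 326.3] size [60.5 36.6] long-yaw 87.0 mean [0.464  0.3277 0.0467] z [0.0406 0.0473 0.0514]
both n 860 c [439.2 328. ] size [62.3 80.6] long-yaw 174.6 mean [0.4419 0.3293 0.0467] z [0.0405 0.0473 0.0514]
tray dark n 741 c [435.8 328.6] size [ 73.2 110.4] long-yaw 174.7 mean [0.4615 0.3382 0.0236] z [0.0105 0.0247 0.0378]
red n 339 c [544.4   8.9] size [57.6 31.9] long-yaw 65.1 mean [0.545  0.0065 0.2313] z [0.2137 0.2334 0.2431]
[0.5343 0.0103 0.2001] [153.1408 295.973  -49.6972]
```

```bash
python3 -m creep '[[[1,20,40,-10,0],[1,45,87,-20,0],[1,72,140,-20,0],[1,98,190,-20,0],[1,122,236,-20,0]]]'
python3 -m creep '[[[1,20,40,0,-0.05],[1,30,60,0,-0.098],[1,30,60,0,-0.098],[1,30,60,0,-0.098],[1,30,60,0,-0.098]]]'
python3 - <<'E'
from m import *
p=np.mean([arm.get_obs()["ee_pos"]],0)
for _ in range(2):
    c=arm.read_camera("scene"); o=arm.get_obs(); Rm=rot(o["tcp_rot"]); print(o["ee_pos"],totool(np.array([.4365,.3288,.046])-o["ee_pos"]), np.degrees(np.arctan2(Rm[1,1],Rm[0,1])))
E
```

```text
t: 5.9
ee_pos: [0.4563, 0.2661, 0.2204]
tcp_rot: [-0.001, 0.09, 0.996, -0.0]
force: [0.7, -1.4, -0.3]
width: 0.0592
grip_force: 33.4
t: 6.52
ee_pos: [0.44, 0.3267, 0.2211]
tcp_rot: [0.0, 0.043, 0.999, -0.001]
force: [1.1, -0.3, -0.9]
width: 0.0594
grip_force: 33.4
[0.4399 0.3271 0.2212] [  3.588    1.5818 175.2341] 85.07498421450829
[0.4398 0.3274 0.2213] [  3.4102   1.1829 175.3117] 85.10555553793148
```

```bash
python3 -m creep '[[[1,3,1,45,0],[1,3,1,90,0],[1,3,1,130,0],[1,3,1,150,0],[1,3,1,160,0]]]'
python3 -m creep '[[[1,0,0,3,0],[1,0,0,5,0],[1,0,0,7,0],[1,0,0,9,0],[1,0,0,9,0]]]'
python3 - <<'E'
from m import *
p=arm.read_camera("scene"); save(p,"s2"); cv2.imwrite("pics/s2c.png",cv2.resize(cv2.imread("pics/s2.png")[230:370,420:600],None,fx=3.5,fy=3.5)); print(arm.get_obs()["ee_pos"],arm.get_obs()["force"])
E
```

```text
t: 7.25
ee_pos: [0.4359, 0.3291, 0.0601]
tcp_rot: [-0.001, 0.042, 0.999, -0.001]
force: [0.4, 0.2, -0.5]
width: 0.0596
grip_force: 33.5
t: 7.88
ee_pos: [0.4361, 0.3301, 0.0524]
tcp_rot: [0.0, 0.041, 0.999, 0.0]
force: [0.3, -0.7, 0.3]
width: 0.0595
grip_force: 33.5
[0.4361 0.3302 0.0524] [ 0.2036  0.1676 -0.331 ]
```

View pics/s2c.png

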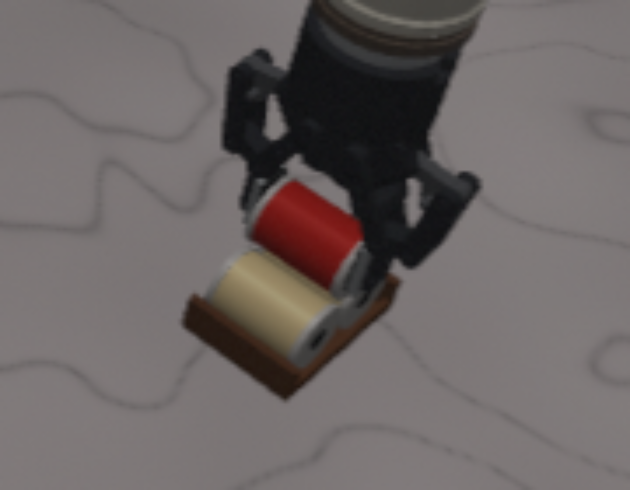

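The red spool (crop 305,235) hangs just above the gap, parallel to the creams. Easing down until it touches.

```bash
python3 -m creep '[[[1,0,0,1.5,0],[1,0,0,3,0],[1,0,0,3,0]]]'; python3 -m creep '[[[1,0,0,1,0],[1,0,0,2,0],[1,0,0,2,0]]]'
```

```text
t: 8.3
ee_pos: [0.4363, 0.3302, 0.0494]
tcp_rot: [0.0, 0.041, 0.999, 0.0]
force: [0.2, -0.9, 1.5]
width: 0.0597
grip_force: 33.6
t: 8.68
ee_pos: [0.4384, 0.3301, 0.0487]
tcp_rot: [0.002, 0.042, 0.999, 0.0]
force: [2.4, -2.5, 8.2]
width: 0.0596
grip_force: 34.7
```

```bash
python3 -m creep '[[[1,0,0,-1,0],[1,0,0,-1,0],[0.15,0,0,-1,0],[0,0,0,-1,0],[0,0,0,-1,0]]]' 20
python3 -m creep '[[[0,0,0,-10,0],[0,0,0,-40,0],[0,0,0,-90,0],[0,0,0,-145,0],[0,0,0,-180,0]]]'
python3 - <<'E'
from m import *
p=arm.read_camera("scene"); X=pts(p); Z=X[...,2]; H,S,V=cv2.split(cv2.cvtColor(p["frame"],cv2.COLOR_RGB2HSV))
n=near(X,(.437,.329),.07)&(Z<.12)
rect(X,n&(S>150)&((H<8)|(H>172))&(Z>.06),"red"); rect(X,n&(Z>.06),"all"); rect(X,n&(Z>.078),"crest")
save(p,"s3"); cv2.imwrite("pics/s3c.png",cv2.resize(cv2.imread("pics/s3.png")[230:370,420:600],None,fx=3,fy=3)); o=arm.get_obs(); print(o["ee_pos"])
E
```

```text
t: 9.3
ee_pos: [0.4355, 0.3302, 0.0479]
tcp_rot: [-0.0, 0.041, 0.999, -0.0]
force: [-0.5, -0.2, 0.6]
width: 0.0857
grip_force: 0.0
t: 9.93
ee_pos: [0.4367, 0.3309, 0.232]
tcp_rot: [0.002, 0.041, 0.999, 0.001]
force: [0.1, 0.3, -0.6]
width: 0.0855
grip_force: 0.0
red n 536 c [440.4 328.3] size [50.4 37.9] long-yaw 85.6 mean [0.4473 0.328  0.0791] z [0.0615 0.0818 0.0885]
all n 723 c [436.7 328.6] size [61.8 46.3] long-yaw 84.7 mean [0.4463 0.3306 0.0785] z [0.0613 0.0808 0.0885]
crest n 431 c [438.4 328.3] size [61.1 36.4] long-yaw 83.7 mean [0.4419 0.329  0.0841] z [0.0784 0.0844 0.0887]
[0.4385 0.3325 0.2362]
```

View pics/s3c.png

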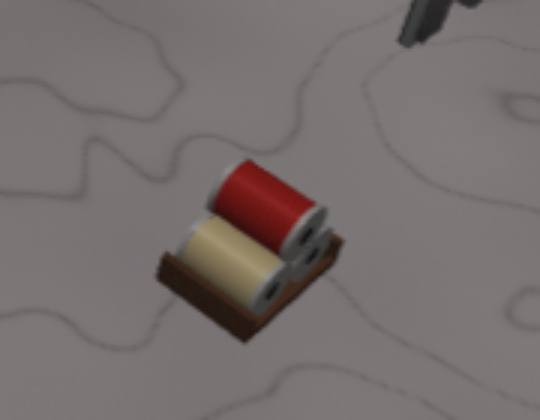

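The red spool sits in the saddle, parallel to both creams (crop 265,210). Now the bar.

Run:
```python
from m import *
o=arm.get_obs(); print(o["q"])
a=np.radians(-10.3); ux=np.array([np.cos(a),np.sin(a)]); uy=np.array([-ux[1],ux[0]])
for c in ("top","scene"):
    p=arm.read_camera(c); X=pts(p); Z=X[...,2]; H,S,V=cv2.split(cv2.cvtColor(p["frame"],cv2.COLOR_RGB2HSV))
    n=near(X,(.54,.03),.14)&(p["range_z"]>0)
    rect(X,n&(H>60)&(H<95)&(S>80)&(Z>.095)&(Z<.115),"flap")
    d=X[...,:2]-np.array([.546,.033]); bx=d@ux; by=d@uy
    g=n&(Z>.085)&(Z<.125)&(bx<-70)&(bx>-125); 
    b=g&(abs(by)<36); P=X[b]; k=np.median(bx[b]); print("bar bx",np.percentile(bx[b],[5,50,95]),"z",np.percentile(Z[b],[5,50,95]),b.sum())
    print("by extent",np.percentile(by[g],[1,99]))
    f=np.polyfit(by[b],bx[b],1); print("slope deg",np.degrees(f[0]), "world mid",np.array([.546,.033])+k*ux)
```

```text
[-0.4462  0.295  -0.3028  1.811   0.102   1.0406  0.7008]
flap n 3494 c [545.8  33.5] size [200.7 120.4] long-yaw 79.9 mean [0.5458 0.0329 0.1064] z [0.1014 0.1065 0.1113]
  return _methods._mean(a, axis=axis, dtype=dtype,
  ret = ret.dtype.type(ret / rcount)
Traceback (most recent call last):
IndexError: index -1 is out of bounds for axis 0 with size 0
```

Run:
```python
from m import *
a=np.radians(-10.3); ux=np.array([np.cos(a),np.sin(a)]); uy=np.array([-ux[1],ux[0]])
for c in ("top","scene"):
    p=arm.read_camera(c); X=pts(p); Z=X[...,2]
    d=1000*(X[...,:2]-np.array([.546,.033])); bx=d@ux; by=d@uy
    g=(p["range_z"]>0)&(Z>.085)&(Z<.125)&(bx<-70)&(bx>-125)&(abs(by)<70); 
    b=g&(abs(by)<34); k=np.median(bx[b]); print("bar bx",np.percentile(bx[b],[5,50,95]),"z",np.percentile(Z[b],[5,50,95]),b.sum())
    e=np.percentile(by[g],[1,99]); print("by extent",e)
    f=np.polyfit(by[b],bx[b],1); print("slope deg",np.degrees(np.arctan(f[0])), "world mid",np.array([.546,.033])+k/1000*ux+e.mean()/1000*uy)
for _ in range(2):
    arm.read_camera("top"); o=arm.get_obs(); Rm=rot(o["tcp_rot"]); print(o["ee_pos"],np.degrees(np.arctan2(Rm[1,1],Rm[0,1])),totool(np.array([.4447,.0515,.2])-o["ee_pos"]))
```

```text
bar bx [-108.4027 -104.0358  -99.4979] z [0.1028 0.1069 0.1111] 105
by extent [-50.5153  48.4374]
slope deg 0.013413240368887795 world mid [0.4435 0.0506]
bar bx [-106.5072 -101.2742  -98.1111] z [0.1039 0.1091 0.1119] 116
by extent [-48.2457  49.8876]
slope deg 0.5753182604047878 world mid [0.4465 0.0519]
[0.4357 0.3298 0.2281] 85.25891473175447 [ -32.0113 -276.5579   28.2182]
[0.4353 0.3295 0.2274] 85.25827931946768 [ -32.347  -276.2642   27.6744]
```

```bash
python3 -m creep '[[[0,-5,-45,0,-0.15],[0,-12,-105,10,-0.33],[0,-20,-165,20,-0.51],[0,-27,-225,28,-0.69],[0,-32,-277,28,-0.87]]]'
python3 -m creep '[[[0.65,0,0,0,-0.18],[0.65,0,0,0,-0.36],[0.65,0,0,0,-0.54],[0.65,0,0,0,-0.603],[0.65,0,0,0,-0.603]]]'
python3 - <<'E'
from m import *
for _ in range(3):
    arm.read_camera("scene"); o=arm.get_obs(); Rm=rot(o["tcp_rot"]); print(o["ee_pos"],o["width"],np.degrees(np.arctan2(Rm[1,1],Rm[0,1])),totool(np.array([.4450,.0512,.087])-o["ee_pos"]))
print(o["q"])
E
```

```text
t: 10.85
ee_pos: [0.4439, 0.0666, 0.199]
tcp_rot: [-0.002, -0.354, 0.935, 0.0]
force: [0.1, 0.1, 0.0]
width: 0.0855
grip_force: 0.0
t: 11.48
ee_pos: [0.4446, 0.0682, 0.1997]
tcp_rot: [-0.001, -0.613, 0.79, 0.001]
force: [0.0, -0.5, -0.1]
width: 0.0298
grip_force: 0.0
[0.4448 0.0679 0.1998] 0.02951296471417635 165.54115135756314 [ 16.0578  -4.6684 112.8177]
[0.4449 0.0678 0.2   ] 0.030082216503867484 165.5422294022983 [ 16.0547  -4.4553 112.9803]
[0.4451 0.068  0.2002] 0.029861517523346315 165.56971435910313 [ 16.29    -4.2696 113.2002]
[ 0.2585  0.1839 -0.5158  2.0592  0.1127  0.9266  2.5717]
```

Joint 7 is at its limit this way round, so I turn the other half-turn.

```bash
python3 -m creep '[[[0.65,0,0,0,0.18],[0.65,0,0,0,0.36],[0.65,0,0,0,0.54],[0.65,0,0,0,0.72],[0.65,0,0,0,0.9]]]'
python3 -m creep '[[[0.65,0,0,0,0.18],[0.65,0,0,0,0.36],[0.65,0,0,0,0.54],[0.65,0,0,0,0.72],[0.65,0,0,0,0.9]]]'
python3 -m creep '[[[0.65,0,0,0,0.18],[0.65,0,0,0,0.36],[0.65,0,0,0,0.54],[0.65,0,0,0,0.72],[0.65,0,0,0,0.9]]]'
python3 -m creep '[[[0.65,0,0,0,0.18],[0.65,0,0,0,0.368],[0.65,0,0,0,0.368],[0.65,0,0,0,0.368]]]'
python3 - <<'E'
from m import *
for _ in range(3):
    arm.read_camera("scene"); o=arm.get_obs(); Rm=rot(o["tcp_rot"]); print(o["ee_pos"],o["width"],np.degrees(np.arctan2(Rm[1,1],Rm[0,1])),totool(np.array([.4450,.0512,.087])-o["ee_pos"]))
print(o["q"],o["tcp_rot"])
E
```

```text
t: 12.25
ee_pos: [0.4453, 0.0689, 0.2007]
tcp_rot: [-0.0, -0.206, 0.979, -0.0]
force: [-0.1, 0.5, -0.2]
width: 0.0298
grip_force: 0.0
t: 12.88
ee_pos: [0.4453, 0.069, 0.2007]
tcp_rot: [-0.0, 0.24, 0.971, -0.0]
force: [-0.3, 0.6, 1.2]
width: 0.0298
grip_force: 0.0
t: 13.5
ee_pos: [0.4453, 0.069, 0.2008]
tcp_rot: [-0.0, 0.638, 0.77, -0.0]
force: [0.3, -0.1, 0.5]
width: 0.0298
grip_force: 0.0
t: 14.0
ee_pos: [0.4454, 0.069, 0.2008]
tcp_rot: [0.0, 0.765, 0.644, -0.0]
force: [-0.3, -0.2, 0.7]
width: 0.0301
grip_force: 0.0
[0.4454 0.0689 0.2008] 0.03015925291831263 -9.908011773526418 [-17.5381   2.6416 113.8488]
[0.4454 0.0688 0.2009] 0.029821093778889397 -9.952957369601284 [-17.4342   2.6236 113.8556]
[0.4454 0.0688 0.2008] 0.029761963335971663 -9.98712035759643 [-17.3982   2.6363 113.8429]
[-0.0507  0.1575 -0.177   2.0681  0.0348  0.9189 -0.4209] [-0.      0.766   0.6429 -0.0001]
```

```bash
python3 -m creep '[[[0.65,-17.5,2.5,20,0],[0.65,-17.5,2.5,60,0],[0.65,-17.5,2.5,95,0],[0.65,-17.5,2.5,110,0],[0.65,-17.5,2.5,114,0]]]' 30
python3 -m creep '[[[0.65,0,0,0,0],[1,0,0,0,0],[1,0,0,0,0],[1,0,0,0,0],[1,0,0,0,0]]]'
python3 - <<'E'
from m import *
for _ in range(3):
    arm.read_camera("scene"); o=arm.get_obs(); print(o["ee_pos"],o["width"],o["force"])
r=167
for t in np.arange(0,1.86,.1): print(round(t,2), round(r*(1-np.cos(t)),1), round(-r*np.sin(t),1))
E
```

```text
t: 14.78
ee_pos: [0.4446, 0.051, 0.0864]
tcp_rot: [-0.0, 0.766, 0.642, -0.001]
force: [0.5, -0.5, 1.3]
width: 0.03
grip_force: 0.0
t: 15.4
ee_pos: [0.442, 0.0517, 0.0875]
tcp_rot: [-0.001, 0.766, 0.643, -0.002]
force: [-8.7, 1.8, 7.9]
width: 0.009
grip_force: 29.3
[0.442  0.0516 0.0874] 0.008669070893394915 [-8.1398  2.616   8.7997]
[0.4421 0.0517 0.0874] 0.008343090131799962 [-7.7787  1.8818  8.2486]
[0.4421 0.0517 0.0875] 0.008981810506045913 [-9.2312  0.4694  8.332 ]
0.0 0.0 -0.0
0.1 0.8 -16.7
0.2 3.3 -33.2
0.3 7.5 -49.4
0.4 13.2 -65.0
0.5 20.4 -80.1
0.6 29.2 -94.3
0.7 39.3 -107.6
0.8 50.6 -119.8
0.9 63.2 -130.8
1.0 76.8 -140.5
1.1 91.2 -148.8
1.2 106.5 -155.7
1.3 122.3 -160.9
1.4 138.6 -164.6
1.5 155.2 -166.6
1.6 171.9 -166.9
1.7 188.5 -165.6
1.8 204.9 -162.6
```

```bash
python3 -m creep '[[[1,0,-2,-16.7,0],[1,0,0.5,-33,0],[1,0,4.5,-49.4,0],[1,0,10.2,-65,0],[1,0,17.4,-80,0]]]'
python3 -m creep '[[[1,0,8.8,-14.2,0],[1,0,18.9,-27.5,0],[1,0,30.2,-39.7,0]]]'
```

```text
t: 16.18
ee_pos: [0.4608, 0.0484, 0.1675]
tcp_rot: [-0.001, 0.766, 0.642, -0.001]
force: [-0.5, 0.4, -4.7]
width: 0.0085
grip_force: 29.1
t: 16.55
ee_pos: [0.4879, 0.0435, 0.2068]
tcp_rot: [-0.003, 0.766, 0.643, -0.003]
force: [-11.3, 2.9, 5.2]
width: 0.0089
grip_force: 29.5
```

```bash
python3 -m creep '[[[1,0,11.3,-13,0],[1,0,25.2,-23,0],[1,0,39.8,-31.5,0],[1,0,55.2,-38.5,0],[1,0,71.2,-44,0]]]'
python3 -m creep '[[[1,0,16.3,-3.7,0],[1,0,33,-5.7,0],[1,0,49.6,-6,0]]]'
```

```text
t: 17.18
ee_pos: [0.5612, 0.0305, 0.2526]
tcp_rot: [-0.0, 0.766, 0.642, -0.0]
force: [-3.7, -0.3, 7.5]
width: 0.0085
grip_force: 30.6
t: 17.55
ee_pos: [0.611, 0.0217, 0.2586]
tcp_rot: [0.0, 0.767, 0.642, 0.0]
force: [-2.6, 1.1, 5.0]
width: 0.0083
grip_force: 30.2
```

```bash
python3 -m creep '[[[1,0,10,0.5,0],[1,0,18,1.5,0],[1,0,25,2.5,0],[1,0,25,2.5,0]]]'
python3 -m creep '[[[0.7,0,0,0,0],[0.65,0,0,0,0],[0.65,0,0,-10,0],[0.65,0,0,-40,0],[0.65,0,0,-80,0]]]'
python3 - <<'E'
from m import *
p=arm.read_camera("scene"); save(p,"s4"); cv2.imwrite("pics/s4c.png",cv2.resize(cv2.imread("pics/s4.png")[110:330,240:480],None,fx=2.5,fy=2.5))
for l in ("yellow_grip","blue_grip"):
  for c in ("scene","top"):
    p=arm.read_camera(c); print(l,c,[(np.round(d["at"],4).tolist(),round(d["p"],2)) for d in arm.find_in(p,l)[:3]])
E
```

```text
t: 18.05
ee_pos: [0.6365, 0.0172, 0.2551]
tcp_rot: [0.001, 0.767, 0.642, 0.001]
force: [1.8, 0.3, 3.2]
width: 0.0083
grip_force: 30.9
t: 18.68
ee_pos: [0.6346, 0.017, 0.3344]
tcp_rot: [-0.001, 0.767, 0.642, -0.001]
force: [1.3, 0.0, -0.5]
width: 0.0299
grip_force: 0.0
yellow_grip scene [([0.5077, 0.0083, 0.0577], 0.59), ([0.4698, 0.3308, 0.0429], 0.57)]
yellow_grip top []
blue_grip scene [([0.5474, 0.0704, 0.0734], 0.5), ([0.6528, 0.4038, 0.0195], 0.39)]
blue_grip top []
```

View pics/s4c.png

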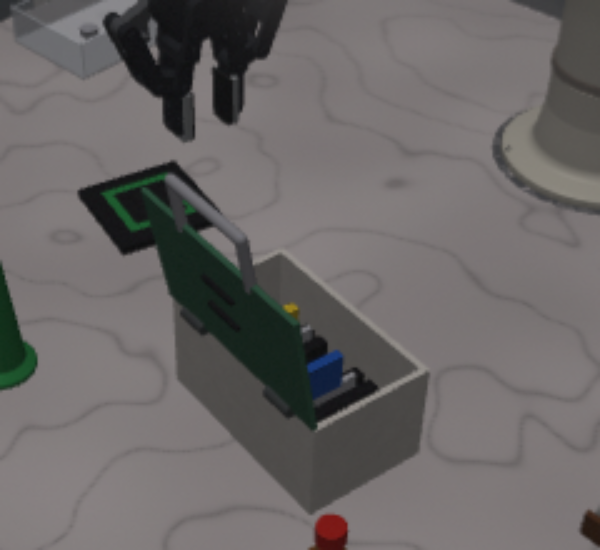

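The flap leans well past upright and stays. The yellow tab (crop 291,313) is in the −y slot, blue (325,372) in the +y slot. I move aside to see from above.

```bash
python3 -m creep '[[[0,40,-40,0,0],[0,90,-70,0,0],[0,140,-100,0,-0.18],[0,190,-110,0,-0.36],[0,220,-110,0,-0.54]]]'
python3 -m creep '[[[0,0,0,0,-0.18],[0,0,0,0,-0.36],[0,0,0,0,-0.54],[0,0,0,0,-0.72],[0,0,0,0,-0.9]]]'
python3 -m creep '[[[0,0,0,0,-0.127],[0,0,0,0,-0.127]]]'
python3 - <<'E'
from m import *
for l in ("yellow_grip","blue_grip"):
  for c in ("top",):
    p=arm.read_camera(c); print(l,c,[(np.round(d["at"],4).tolist(),round(d["p"],2)) for d in arm.find_in(p,l)[:3]])
a=np.radians(-10.3); ux=np.array([np.cos(a),np.sin(a)]); uy=np.array([-ux[1],ux[0]])
for c in ("top","scene"):
    p=arm.read_camera(c); save(p,c+"5"); X=pts(p); Z=X[...,2]; H,S,V=cv2.split(cv2.cvtColor(p["frame"],cv2.COLOR_RGB2HSV)); print(c)
    n=near(X,(.546,.033),.1)&(p["range_z"]>0)&(S>110)&(Z<.12)&(Z>.05)
    for nm,m in (("yel",n&(H>15)&(H<36)),("blue",n&(H>100)&(H<130))):
        rect(X,m,nm)
        if m.any(): v,u=np.nonzero(m); print("px",u.mean(),v.mean())
cv2.imwrite("pics/t5c.png",cv2.resize(cv2.imread("pics/top5.png")[170:320,220:440],None,fx=3.5,fy=3.5))
o=arm.get_obs(); Rm=rot(o["tcp_rot"]); print(o["ee_pos"],np.degrees(np.arctan2(Rm[1,1],Rm[0,1])),o["q"])
E
```

```text
t: 19.75
ee_pos: [0.5639, 0.2567, 0.3337]
tcp_rot: [-0.001, 0.563, 0.826, 0.0]
force: [-0.4, -0.7, -0.1]
width: 0.0853
grip_force: 0.0
t: 20.38
ee_pos: [0.5653, 0.2528, 0.3332]
tcp_rot: [-0.001, 0.15, 0.989, -0.0]
force: [0.1, -0.1, -0.0]
width: 0.0854
grip_force: 0.0
t: 20.62
ee_pos: [0.5654, 0.2527, 0.3333]
tcp_rot: [-0.001, 0.091, 0.996, -0.0]
force: [0.2, -0.7, 0.5]
width: 0.0852
grip_force: 0.0
yellow_grip top []
blue_grip top [([0.5537, 0.063, 0.0914], 0.43)]
top
yel n 70 c [538.6  -0.8] size [12.1 43.7] long-yaw 170.0 mean [ 0.5376 -0.0017  0.0911] z [0.0638 0.093  0.0977]
px 312.1142857142857 245.6
blue n 72 c [557.4  65.8] size [ 9.9 43. ] long-yaw 169.6 mean [0.5559 0.0657 0.0909] z [0.0695 0.0925 0.0979]
px 286.47222222222223 237.90277777777777
scene
yel n 24 c [503.4 -13.6] size [62.5  9.8] long-yaw 39.4 mean [ 0.518  -0.0009  0.0889] z [0.0542 0.0944 0.0975]
px 356.5416666666667 233.375
blue n 197 c [554.   67.4] size [13.1 35.8] long-yaw 169.5 mean [0.554  0.0701 0.0831] z [0.0622 0.0854 0.0969]
px 369.8020304568528 258.9492385786802
[0.5655 0.253  0.334 ] 79.62787872298637 [-0.1038  0.3744 -0.4842  1.5024  0.1772  1.3087  0.7844]
```

View pics/t5c.png

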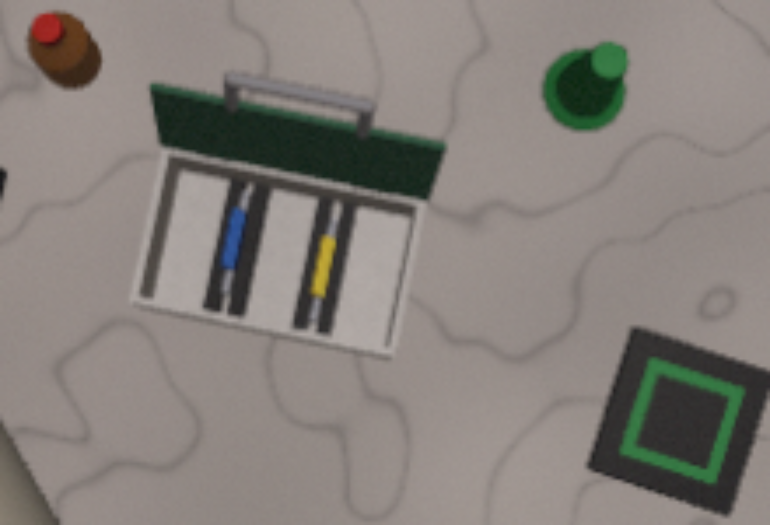

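The top view shows the yellow tab at crop (323,265), the blue at (232,238), both in their rails; flap open. Go above the yellow.

```bash
python3 - <<'E'
from m import *
o=arm.get_obs(); print(totool(np.array([.5387,-.0009,.061])-o["ee_pos"]))
E
python3 -m creep '[[[0.5,-4,-50,20,0],[0.5,-8,-105,40,0],[0.5,-12,-160,60,0],[0.5,-16,-215,80,0],[0.5,-19,-254,90,0]]]'
python3 -m creep '[[[0.5,0,0,0,0],[0.5,0,0,0,0]]]'
python3 - <<'E'
from m import *
for _ in range(3):
  arm.read_camera("scene"); o=arm.get_obs(); Rm=rot(o["tcp_rot"]); print(o["ee_pos"],np.degrees(np.arctan2(Rm[1,1],Rm[0,1])),totool(np.array([.5387,-.0009,.061])-o["ee_pos"]),o["width"])
E
```

```text
[ -19.3657 -254.5504  273.0159]
t: 21.55
ee_pos: [0.5377, -0.0035, 0.2431]
tcp_rot: [-0.001, 0.092, 0.996, -0.001]
force: [0.4, -0.2, -0.1]
width: 0.0428
grip_force: 0.0
t: 21.8
ee_pos: [0.5391, 0.0006, 0.2445]
tcp_rot: [0.0, 0.09, 0.996, 0.0]
force: [-0.8, 0.7, 0.6]
width: 0.0429
grip_force: 0.0
[0.5392 0.0013 0.2446] 79.76863445220644 [  0.2902  -2.4328 183.6179] 0.04233924107499476
[0.5393 0.0016 0.2446] 79.81650021637714 [  0.3128  -2.7006 183.6425] 0.04270097341388681
[0.5392 0.0015 0.2446] 79.82530966715338 [  0.2277  -2.6334 183.5966] 0.043204665881696976
```

```bash
python3 -m creep '[[[0.5,0,-2.5,50,0],[0.5,0,-2.5,100,0],[0.5,0,-2.5,145,0],[0.5,0,-2.5,170,0],[0.5,0,-2.5,183,0]]]' 60
python3 -m creep '[[[0.5,0,0,0,0],[1,0,0,0,0],[1,0,0,0,0],[1,0,0,0,0],[1,0,0,0,0]]]'
```

```text
t: 22.58
ee_pos: [0.5378, -0.0014, 0.0598]
tcp_rot: [-0.001, 0.089, 0.996, 0.0]
force: [-0.2, 0.2, 0.7]
width: 0.0427
grip_force: 0.0
t: 23.2
ee_pos: [0.5397, -0.0021, 0.0625]
tcp_rot: [0.001, 0.09, 0.996, 0.0]
force: [-0.4, 2.5, 7.4]
width: 0.0089
grip_force: 59.4
```

```bash
python3 -m creep '[[[1,0,0.5,-5,0],[1,0,0.5,-12,0],[1,0,0.5,-20,0],[1,0,0.5,-28,0],[1,0,0.5,-36,0]]]'
python3 -m creep '[[[1,0,0,-15,0],[1,0,0,-40,0],[1,0,0,-75,0],[1,0,0,-110,0],[1,0,0,-110,0]]]'
python3 - <<'E'
from m import *
for c in ("scene","top"):
    p=arm.read_camera(c); save(p,c+"6")
    for l in ("yellow_grip","yellow_foot","blue_grip"): print(c,l,[(np.round(d["at"],4).tolist(),round(d["p"],2)) for d in arm.find_in(p,l)[:2]])
cv2.imwrite("pics/s6c.png",cv2.resize(cv2.imread("pics/scene6.png")[110:330,240:480],None,fx=2.5,fy=2.5))
o=arm.get_obs(); Rm=rot(o["tcp_rot"]); print(o["ee_pos"],np.degrees(np.arctan2(Rm[1,1],Rm[0,1])),totool(np.array([.4283,-.2877,.21])-o["ee_pos"]))
E
```

```text
t: 23.82
ee_pos: [0.5384, -0.0023, 0.0977]
tcp_rot: [0.0, 0.09, 0.996, 0.0]
force: [1.0, 2.0, -2.9]
width: 0.0092
grip_force: 58.3
t: 24.45
ee_pos: [0.5407, -0.0031, 0.211]
tcp_rot: [0.003, 0.09, 0.996, -0.0]
force: [0.9, -0.2, -1.7]
width: 0.0093
grip_force: 58.9
scene yellow_grip [([0.5391, -0.0003, 0.1876], 0.59), ([0.7034, -0.1936, 0.0535], 0.42)]
scene yellow_foot [([0.5409, -0.0038, 0.1902], 0.65), ([0.4138, 0.3659, 0.0301], 0.47)]
scene blue_grip [([0.5511, 0.0682, 0.0741], 0.64)]
top yellow_grip []
top yellow_foot []
top blue_grip []
[ 0.5378 -0.0023  0.2061] 79.68433371410494 [  56.6002 -300.3627   -3.6912]
```

View pics/s6c.png

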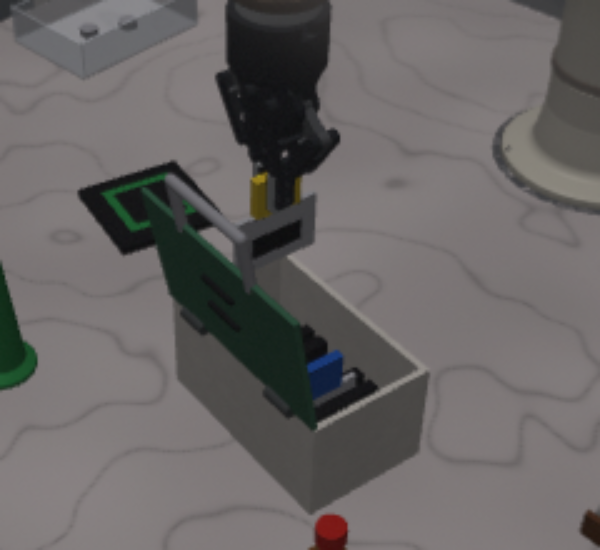

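The yellow template hangs upright above the box (crop 275,215), with blue still in its slot (325,372). Carry it to the reader.

```bash
python3 -m creep '[[[1,6,-30,0,0],[1,15,-80,0,0],[1,26,-135,0,0],[1,36,-190,0,0],[1,46,-245,0,0]]]'
python3 -m creep '[[[1,7,-35,0,0],[1,10.5,-55,0,0],[1,10.5,-55,30,0],[1,10.5,-55,60,0],[1,10.5,-55,60,0],[1,10.5,-55,60,0]]]' || true
python3 -m creep '[[[1,7,-35,0,0],[1,10.5,-55,0,0],[1,10.5,-55,30,0],[1,10.5,-55,60,0],[1,10.5,-55,60,0]]]'
python3 - <<'E'
from m import *
o=arm.get_obs(); print(o["ee_pos"],o["t"])
E
```

```text
t: 25.48
ee_pos: [0.4484, -0.2365, 0.2068]
tcp_rot: [-0.0, 0.09, 0.996, 0.0]
force: [0.1, -0.9, -2.5]
width: 0.009
grip_force: 58.7
t: 26.1
ee_pos: [0.427, -0.286, 0.1446]
tcp_rot: [-0.003, 0.09, 0.996, 0.002]
force: [0.1, -0.3, -1.4]
width: 0.0089
grip_force: 58.6
[ 0.427  -0.286   0.1446] 26.1validation failed for argument at $[0]...
```

```bash
python3 -m creep '[[[1,0,0,12,0],[1,0,0,24,0],[1,0,0,30,0],[1,0,0,30,0],[1,0,0,30,0]]]'
python3 - <<'E'
from m import *
for c in ("scene","top"):
    p=arm.read_camera(c); save(p,c+"7"); X=pts(p); Z=X[...,2]; H,S,V=cv2.split(cv2.cvtColor(p["frame"],cv2.COLOR_RGB2HSV))
    n=near(X,(.428,-.288),.07)&(p["range_z"]>0)
    rect(X,n&(Z>.035)&(Z<.098),"plate "+c); rect(X,n&(S>120)&(H>15)&(H<36),"yellow")
    v,u=np.nonzero(n&(Z>.035)&(Z<.098)); print("px",u.min(),u.max(),v.min(),v.max())
cv2.imwrite("pics/s7c.png",cv2.resize(cv2.imread("pics/scene7.png")[110:270,220:440],None,fx=3,fy=3))
o=arm.get_obs(); print(o["ee_pos"],totool(np.array([.4283,-.2877,.1075])-o["ee_pos"]))
E
```

```text
t: 26.72
ee_pos: [0.4294, -0.2875, 0.1174]
tcp_rot: [0.0, 0.09, 0.996, -0.0]
force: [0.1, 0.8, -0.2]
width: 0.0092
grip_force: 58.6
plate scene n 304 c [ 430. -286.] size [12.1 80.6] long-yaw 171.6 mean [ 0.4311 -0.2862  0.0809] z [0.0644 0.081  0.0971]
yellow n 97 c [ 435.9 -280.5] size [37.9 39.5] long-yaw 138.7 mean [ 0.4366 -0.2856  0.1345] z [0.1166 0.1336 0.1521]
px 285 312 160 180
plate top n 63 c [ 427.6 -284.6] size [ 2.7 78.2] long-yaw 170.6 mean [ 0.4244 -0.2841  0.0794] z [0.0617 0.0797 0.094 ]
yellow n 10 c [ 435.7 -259.6] size [68.1 25.8] long-yaw 22.4 mean [ 0.4231 -0.2721  0.1996] z [0.1134 0.1283 0.4755]
px 415 422 276 305
[ 0.4294 -0.2875  0.1175] [ 1.0741 -0.3837  9.9946]
```

View pics/s7c.png

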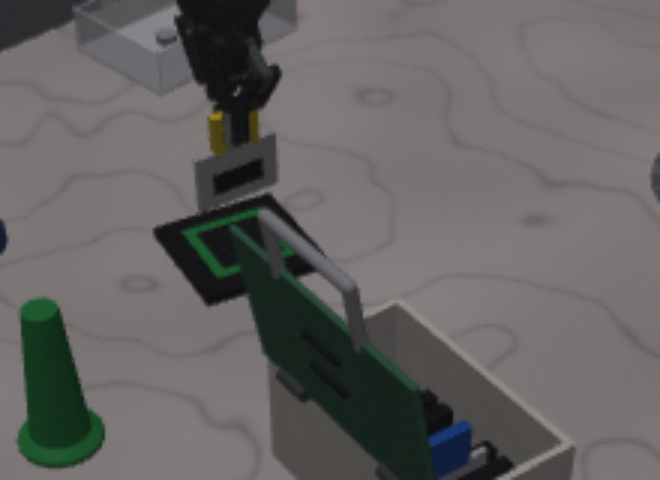

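The template hangs upright over the pad (crop 237,175), its foot about 63 mm up. Lower it 10 mm, shift slightly and let it settle.

```bash
python3 -m creep '[[[1,0.5,-1.5,5,0],[1,0.5,-1.5,10,0],[1,0.5,-1.5,10,0],[1,0.5,-1.5,10,0],[1,0.5,-1.5,10,0]]]'
python3 - <<'E'
from m import *
for c in ("scene","top"):
    p=arm.read_camera(c); X=pts(p); Z=X[...,2]
    n=near(X,(.428,-.288),.07)&(p["range_z"]>0)
    rect(X,n&(Z>.03)&(Z<.088),"plate "+c)
    if c=="scene":
        H,S,V=cv2.split(cv2.cvtColor(p["frame"],cv2.COLOR_RGB2HSV)); n=near(X,(.437,.329),.07)
        rect(X,n&(Z>.078)&(Z<.12),"red crest")
        for l in ("oil","cone","driver","tin","blue_grip"): print(l,[(np.round(d["at"],4).tolist(),round(d["p"],2)) for d in arm.find_in(p,l)[:1]])
o=arm.get_obs(); print(o["t"],o["ee_pos"],o["force"],o["grip_force"])
E
```

```text
t: 27.45
ee_pos: [0.4285, -0.2888, 0.1072]
tcp_rot: [0.0, 0.09, 0.996, -0.0]
force: [-0.4, 0.4, -1.1]
width: 0.009
grip_force: 58.6
plate scene n 299 c [ 428.3 -287.1] size [12.  83.2] long-yaw 167.4 mean [ 0.4304 -0.2877  0.0706] z [0.0534 0.0704 0.0872]
red crest n 426 c [438.5 327.8] size [60.7 35.3] long-yaw 85.2 mean [0.442  0.3289 0.0841] z [0.0785 0.0847 0.0884]
oil [([0.7122, 0.2176, 0.0785], 0.59)]
cone [([0.7055, -0.1884, 0.0543], 0.85)]
driver [([0.6478, 0.4056, 0.0184], 0.95)]
tin [([0.6029, -0.4511, 0.0384], 0.57)]
blue_grip [([0.5489, 0.071, 0.0736], 0.77)]
plate top n 65 c [ 426.8 -285.8] size [ 2.9 79.9] long-yaw 170.5 mean [ 0.4244 -0.2854  0.0705] z [0.0542 0.0711 0.0866]
27.8 [ 0.4284 -0.2887  0.1071] [ 0.9226 -1.2345 -1.8977] 58.62646222114563
```

All in place; handing in.

```bash
python3 -c "
from rig import arm
print(arm.finish_job())"
```

```text
the job is handed in; nothing more can be done
None
```

The job is handed in at about 28 s: the red spool is saddled on the two creams, the flap stays open past upright, and the yellow template is held upright and centred about 4 cm above the reader, with the blue one and the bystanders where they were; no verdict came back.

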